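# Put the loose training kit back in its places on the shelf

## Robot

A 6-joint arm with a two-finger parallel gripper is mounted at the origin on the work surface. World frame = base frame: x ahead of the robot, y to its left, z up, the work surface at z = 0. Lengths are in m, angles in rad, forces in N, time in s.
With the tool pointing down it reaches from about 0.4 to 0.825 m from the base axis. Payload 7 kg.
Tool frame: the origin (TCP) lies on the mounting face of the last link; the fingertips stand 178 mm ahead of it and the grasp point (between the pads) lies ahead of it (bot.grip_depth is the y of the grasp point in the tool frame, in m); y points along the fingers, x is the direction in which the jaws open and shut, and the axes are right-handed (so a half turn about y gives the same grasp; the last joint's range is limited). The gripper opens to 88 mm and grips with 3 to 60 N. Pads are 19 mm wide; open, the fingers measure 130 mm over their backs; the gripper's body (78 mm by 193 mm) begins 47 mm behind the grasp point.
Start: joints at [1.455, 0.359, 0.012, 0, -1.224, -0.288], TCP at [0.265, 0.621, 0.405] pointing down, gripper open.
Joint ranges: [-3.07, 3.07], [-1.43, 2.12], [-1.02, 1.25], [-3.03, 1.67], [-3.05, -0], [-3.03, 3.03]. Speed limits (rad/s): [2.39, 2.39, 3.01, 3.14, 3.14, 3.14].

## Interface

Orientations are given as a unit quaternion [x, y, z, w].
In Python, from rig import bot, solver, cams, order gives the robot as it stands. The module is installed in compiled form; this text tells all that it offers. Calls block until the motion is done:
- bot.goto(position, orientation): joint-space move of the TCP to a pose.
- bot.movel(position, orientation=None, max_speed=0.15, guard=None): straight line of the TCP; orientation=None keeps the orientation; max_speed is the mean speed in m/s. With guard (N) it stops when the force on the tool has changed by that much, and returns True; else False.
- bot.move_joints(angles): joint-space move.
- bot.command_gripper(opening): finger opening in m; the grip force is fixed at half the most; returns when the fingers have stopped.
- bot.dwell(seconds).
- solver.inverse_kinematics(position, orientation): joint angles nearest the present ones, or None.
- bot.read_state(): the state.
- cams.read_camera(name): name is "scene" or "top" or "wrist"; returns a dict with "pixels" (400x640x3 uint8, red, green, blue), "range_z" (400x640 float32, m along the optical axis (not along the pixel's ray), 0 where there is no reading), "fx", "fy", "cx", "cy" (pixels), "T" (4x4, takes a point from camera to world coordinates). Camera axes: x right, y down, z forward; pixel columns grow to the right and rows downward; lengths in m; the calibration is good to about 2 mm. The wrist camera is an equidistant fisheye: a pixel r from the principal point sees the ray r / f radians off the axis. A picture is of the moment at which its call begins.
A pose or a line that the arm cannot do raises bot.IKError and nothing moves.
- order.sign_off(): hands the job in, once; it reports no verdict.
The state is a dict: "time": time; "q": joint angles; "qvel": joint speeds; "joint_efforts": joint torques, N m; "ee_pos": TCP position; "tool_rot": TCP orientation; "force": force on the tool from outside, world axes, zero at the start; "wrist_torque": the same for the moment, N m; "finger_gap": finger opening in m.
Only numpy, scipy, OpenCV 4.12 (cv2) and the standard library are available. Lean on these libraries where they do the work, as an engineer would, in place of code of your own. Each camera call takes 0.05 s, during which the arm holds its last target. There are 200 camera calls.

## Task

Put the loose kit on the shelf away where each kind belongs: both whistles in the round ceramic dish, the large carabiner in the wide bay of the steel tray and the small carabiner in its narrow bay, and the hand gripper in the plywood box. Each piece should end up lying flat on the bottom of its own place, not on top of anything or propped on a rim. Leave the kettlebell and the jar on its coaster where they stand.

Things in the scene. Friction and masses are not known exactly. Their poses are not given: they have to be found in the camera images.
- pea_whistle_c (a point): Black plastic pea whistle lying on its flat cheek, 20 mm high. Point: on the axis of its round chamber (22 mm diameter), half-way up (10 mm). x points along the mouthpiece, whose end is 34 mm from the point; it is 9 mm wide, flush with the chamber's +y side (y from +2 to +11 mm). z is up. 20 g. Grasp the chamber across y, 22 mm.
- flat_whistle_c (a point): Black plastic flat pealess whistle lying flat: body 22 mm wide (y), 13 mm high, from x = -24 to +6 mm; narrower mouthpiece 16 mm wide on to x = +24 mm. This point is in the middle of its 48 mm length, half-way up (6.5 mm). x points to the mouthpiece, z is up. 16 g. Grasp across y, 22 mm.
- big_carabiner_c (a point): The large aluminium screw-lock carabiner, a D-shaped closed loop of 11 mm round bar lying flat, 100 mm long (x) and 58 mm wide (y). This point is the centre of the loop (in the open middle), 5.5 mm above what it lies on. z is up. 60 to 95 g. Its long sides run along x near the middle: grasp across y over the outside, 58 mm.
- small_carabiner_c (a point): The small aluminium carabiner, an oval closed loop of 8 mm round bar lying flat, 62 mm long (x) and 34 mm wide (y). This point is the centre of the loop, 4 mm above what it lies on. z is up. 25 g. Grasp across y over the outside, 34 mm.
- grip_trainer_c (a point): Hand gripper (exerciser) lying flat, rigid, 22 mm high: two black handles of 22 mm diameter in a slim A, a steel coil spring at the +x end. Point: on its centre line near the centre of mass, half-way up (11 mm). Reaches from x = -56 (handle ends, 74 mm wide over all) to +81 mm (coil, 38 mm wide). 60 mm wide over both handles here (grasp across y), 0.25 mm wider per mm to -x. 130-200 g.
- tray: Steel tray, fixed, 122 mm (x) by 211 mm (y), 18 mm high, walls and floor 3 mm. Origin: centre of its underside, z up. A 3 mm wall across it at y = +13 mm parts a wide bay (inside 116 mm in x, 114 in y, centre y = -45.5 mm; for the large carabiner) from a narrow bay (inside 116 mm in x, 88 in y, centre y = +58.5 mm; for the small one).
- dish: Round white ceramic dish fixed on the shelf, 150 mm across and 26 mm high, upright wall 5 mm, flat floor 5 mm thick, about 136 mm across inside at the floor. Origin at the centre of its underside, z up. For the two whistles.
- box: Open plywood box fixed on the shelf, 138 mm (x) by 182 mm (y), 40 mm high, walls and floor 6 mm (inside 126 mm by 170 mm). Origin at the centre of its underside, z up. For the hand gripper, which fits with its length along y.
- kettlebell: Purple 2 kg kettlebell, 110 mm across and 166 mm high, standing on the shelf; origin at the centre of its underside. To be left alone.
- jar: Glass jar, 76 mm across and 105 mm high, standing on an 8 mm thick ceramic coaster of 100 mm diameter (fixed); origin at the centre of its underside. To be left alone.

How it is judged:
At the end, for the whole second after the job is handed in: At rest, released, flat on the floor (3-4 mm, 0.07-0.15 rad): whistles' points within 60 mm of the dish centre; large carabiner within 30 mm of the wide bay's centre in x and y; small one within 45 (x), 32 mm (y) of the narrow bay's; hand gripper within 40 (x), 45 mm (y) of the box centre (horizontal distance between each of pea_whistle_c, flat_whistle_c and dish below 0.06 m and z of pea_whistle_c in the frame of dish between 0.012 and 0.018 m and angle between the z axis of each of pea_whistle_c, flat_whistle_c and the z axis of dish, either way round below 0.15 rad and linear speed of each of pea_whistle, flat_whistle, big_carabiner, small_carabiner, grip_trainer below 0.02 m/s and z of flat_whistle_c in the frame of dish between 0.0085 and 0.0145 m and x of big_carabiner_c in the frame of tray between -0.03 and 0.03 m and y of big_carabiner_c in the frame of tray between -0.0755 and -0.0155 m and z of big_carabiner_c in the frame of tray between 0.0055 and 0.0115 m and angle between the z axis of big_carabiner_c and the z axis of tray, either way round below 0.07 rad and x of small_carabiner_c in the frame of tray between -0.045 and 0.045 m and y of small_carabiner_c in the frame of tray between 0.0265 and 0.0905 m and z of small_carabiner_c in the frame of tray between 0.004 and 0.01 m and angle between the z axis of small_carabiner_c and the z axis of tray, either way round below 0.1 rad and x of grip_trainer_c in the frame of box between -0.04 and 0.04 m and y of grip_trainer_c in the frame of box between -0.045 and 0.045 m and z of grip_trainer_c in the frame of box between 0.013 and 0.021 m and angle between the z axis of grip_trainer_c and the z axis of box, either way round below 0.1 rad); the robot touches nothing.
It fails at once if the kettlebell is moved by more than 20 mm (distance of kettlebell from where it was at the start of the episode above 0.02 m).
It fails at once if the jar is moved by more than 20 mm (distance of jar from where it was at the start of the episode above 0.02 m).
It also fails if it takes over 112 s, if anything falls off the work surface, if the arm or the gripper's body presses on something with over 40 N, if the wrist force passes 120 N, or if a joint passes its speed limit or range.

## Working session

There is one attempt and no reset: what is moved stays moved. The work goes in short steps, each a Python script; the robot and the scene stay as the last script left them, time stands still between calls to the robot, and variables do not carry over. Pictures are saved under pics/ and viewed, about 12 in all and at most 16, crops included, and the job is handed in when it is done.

```bash
mkdir -p pics; ls; cat > h.py <<'E'
import numpy as np, cv2
from rig import bot, solver, cams, order
def shot(cam,name):
    c=cams.read_camera(cam); cv2.imwrite(f'pics/{name}.png',c['pixels'][:,:,::-1]); np.savez(f'pics/{name}.npz',**c); return c
E
python3 - <<'E'
from h import *
for n in('scene','top'):
    c=shot(n,n+'0'); print(n,c['fx'],c['cx'],c['cy'],np.round(c['T'],3).tolist())
s=bot.read_state();print(bot.grip_depth,s['time'],s['tool_rot'],s['finger_gap'],s['ee_pos'])
E
```

```text
pics
scene 372.3708305418679 315.4488752322639 205.84909085258633 [[-0.776, 0.537, -0.331, 0.88], [0.631, 0.666, -0.397, 0.428], [0.007, -0.517, -0.856, 0.962], [0.0, 0.0, 0.0, 1.0]]
top 474.9284020029556 312.08770428062894 187.22736752856594 [[0.021, -0.982, 0.188, 0.275], [-1.0, -0.022, -0.001, 0.019], [0.006, -0.188, -0.982, 1.415], [0.0, 0.0, 0.0, 1.0]]
0.1593 0.1 [ 0.38994014 -0.58978217  0.59046917 -0.38916557] 0.08756776502955628 [0.26517179 0.62055102 0.40384269]
```

View pics/top0.png

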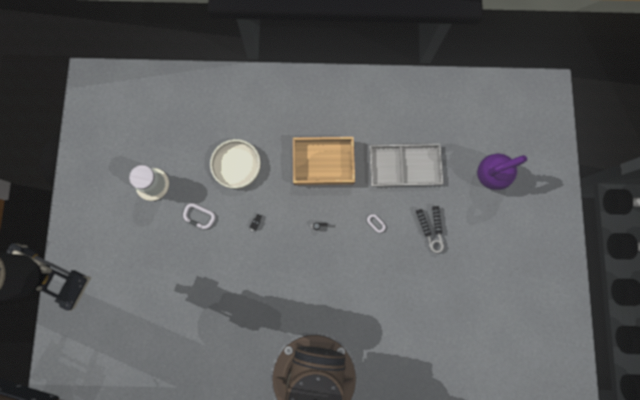

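View pics/scene0.png

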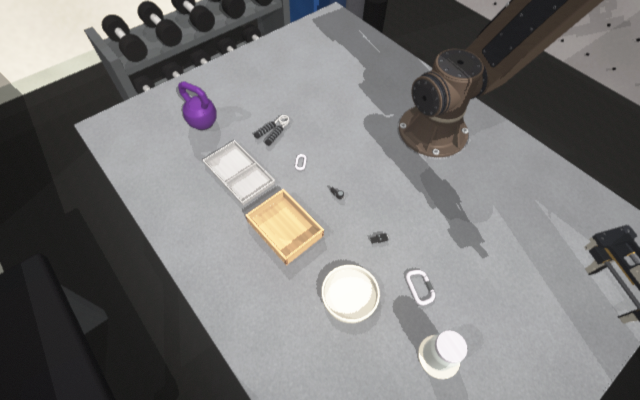

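Top view: jar (148,182), dish (235,163), box (323,161), tray (405,165; wide bay to the right), kettlebell (497,171). Items left to right are the big carabiner (199,216), flat whistle (257,222), pea whistle (320,226), small carabiner (376,223) and gripper (432,228, coil toward the robot). The scene view agrees. Next I take rough positions, then wrist views.

```bash
cat >> h.py <<'E'
from scipy.spatial.transform import Rotation as R
def ray(c,uv,fish=False):
    uv=np.atleast_2d(np.float64(uv)); d=np.c_[(uv[:,0]-c['cx'])/c['fx'],(uv[:,1]-c['cy'])/c['fy']]
    if fish:
        r=np.linalg.norm(d,axis=1)+1e-12; d=np.c_[d*(np.sin(r)/r)[:,None],np.cos(r)]
    else: d=np.c_[d,np.ones(len(d))]
    return d@c['T'][:3,:3].T, c['T'][:3,3]
def toplane(c,uv,z,fish=False):
    d,o=ray(c,uv,fish); return (o+d*((z-o[2])/d[:,2])[:,None])[:,:2]
def rot(yaw):  # tool y down, jaw axis (tool x) along world yaw
    x=np.array([np.cos(yaw),np.sin(yaw),0]); y=np.array([0,0,-1.]); return R.from_matrix(np.c_[x,y,np.cross(x,y)]).as_quat()
E
python3 - <<'E'
from h import *
c=dict(np.load('pics/top0.npz'))
P=dict(big=(199,216,.006),flat=(257,222,.01),pea=(320,226,.01),small=(376,223,.004),grip=(432,228,.011),dish=(235,163,.026),box=(323,161,.04),tray=(405,165,.018),kb=(497,171,.06),coaster=(152,184,.008))
for k,(u,v,z) in P.items(): print(k,toplane(c,(u,v),z).round(3), c['range_z'][v,u])
print(R.from_quat(bot.read_state()['tool_rot']).as_matrix().round(2).tolist())
w=cams.read_camera('wrist'); print(w['fx'],w['cx'],w['cy'],w['T'].round(3).tolist())
for x,y,yaw in [(.5,.2,0),(.5,.2,1.57),(.5,-.2,0),(.5,-.2,1.57)]:
    q=solver.inverse_kinematics([x,y,.40],rot(yaw)); print(x,y,yaw,None if q is None else np.round(q,2))
bot.goto([.5,.2,.40],rot(np.pi/2)); shot('wrist','w1')
bot.goto([.5,-.17,.40],rot(np.pi/2)); shot('wrist','w2')
s=bot.read_state();print(s['time'],s['q'])
i=np.vstack([cv2.imread('pics/w1.png'),cv2.imread('pics/w2.png')]); cv2.imwrite('pics/w12.png',cv2.resize(i,None,fx=.75,fy=.75,interpolation=cv2.INTER_AREA))
E
```

```text
big [[0.45  0.352]] 1.4231861
flat [[0.436 0.178]] 1.4037087
pea [[ 0.428 -0.009]] 1.39452
small [[ 0.441 -0.176]] 1.4232985
grip [[ 0.429 -0.341]] 1.4142776
dish [[0.61 0.25]] 0.0
box [[ 0.619 -0.014]] 1.4497257
tray [[ 0.617 -0.262]] 1.4528549
kb [[ 0.595 -0.523]] 1.2994783
coaster [[0.544 0.5  ]] 1.335244
[[-0.39, -0.0, 0.92], [-0.92, -0.0, -0.39], [0.0, -1.0, 0.0]]
309.70691628693146 319.35187729358006 197.18105370340186 [[-0.392, -0.879, -0.273, 0.338], [-0.92, 0.375, 0.114, 0.589], [0.002, 0.296, -0.955, 0.384], [0.0, 0.0, 0.0, 1.0]]
0.5 0.2 0 [ 0.74  0.14 -0.3   0.   -1.14  2.4 ]
0.5 0.2 1.57 [ 0.74  0.14 -0.3   0.   -1.14 -2.32]
0.5 -0.2 0 None
0.5 -0.2 1.57 [-0.02  0.14 -0.3   0.   -1.14 -1.56]
3.4 [ 4.56993545e-02  1.20082339e-01 -3.16704135e-01 -8.43203966e-05
 -1.13387506e+00 -1.61521437e+00]
```

View pics/w12.png

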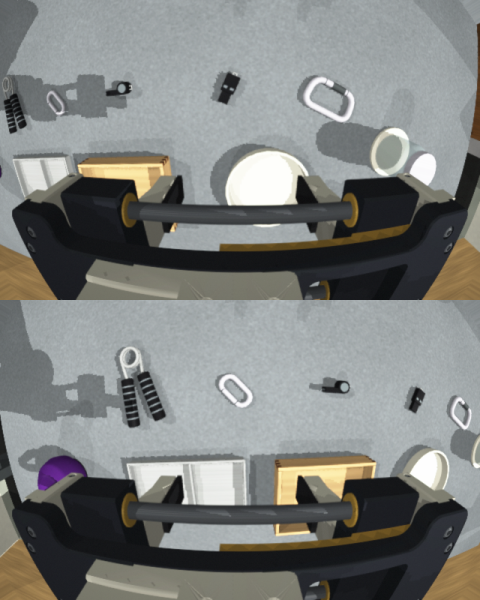

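w1 (full-scale px): flat whistle (304,117), big carabiner (437,131), dish (355,250). w2: gripper (190,113) with its coil up toward the base, small carabiner (313,120), pea whistle (447,115) with its mouthpiece to the left (-y), and the tray and box below. Next I segment these and get the poses.

```bash
cat >> h.py <<'E'
def blob(c,roi,mask,z,fish=True):
    """largest blob in roi (u0,v0,u1,v1); outline on plane z -> world pts, rect centre, size, long-axis angle"""
    u0,v0,u1,v1=roi; m=np.zeros(mask.shape,np.uint8); m[v0:v1,u0:u1]=mask[v0:v1,u0:u1]
    cs,_=cv2.findContours(m,cv2.RETR_EXTERNAL,cv2.CHAIN_APPROX_NONE); k=max(cs,key=cv2.contourArea)
    p=toplane(c,k[:,0,:],z,fish); (ce,(a,b),an)=cv2.minAreaRect((p*1000).astype(np.float32))
    if a<b: a,b,an=b,a,an+90
    return p,np.array(ce)/1000,(a,b),(an+90)%180-90,k[:,0,:]
def gray(c): return c['pixels'].astype(int).max(2)
E
python3 - <<'E'
from h import *
w1,w2,t=[dict(np.load(f'pics/{n}.npz')) for n in('w1','w2','top0')]
for k,c,roi,f,z in [('big',w1,(395,85,485,170),lambda g:g>170,.006),('flat',w1,(275,85,330,145),lambda g:g<55,.008),
  ('small',w2,(285,90,345,150),lambda g:g>170,.004),('pea',w2,(405,95,475,135),lambda g:g<55,.012),('grip',w2,(150,75,235,175),lambda g:g<55,.011)]:
    g=gray(c); p,ce,s,an,px=blob(c,roi,f(g).astype(np.uint8),z); print(k,ce.round(4),np.round(s,1),round(an,1),px.min(0),px.max(0))
# containers in top
hs=cv2.cvtColor(t['pixels'],cv2.COLOR_RGB2HSV)
wood=((hs[...,1]>90)&(hs[...,2]>120)).astype(np.uint8); g=gray(t)
for k,roi,m,z in [('box',(285,130,362,192),wood,.03),('dish',(205,135,265,192),(g>190).astype(np.uint8),.026),('tray',(362,135,450,195),(g>140).astype(np.uint8),.015)]:
    p,ce,s,an,px=blob(t,roi,m,z,False); print(k,ce.round(4),np.round(s,1),round(an,1),px.min(0),px.max(0))
r=w2['range_z']; print('wrist depth',(r>0).mean(), r[120,313])
a=cv2.resize(cv2.imread('pics/w1.png')[70:180,250:490],None,fx=3,fy=3); b=cv2.resize(cv2.imread('pics/w2.png')[60:180,140:480],None,fx=2.1,fy=2.1)
b=cv2.copyMakeBorder(b,0,0,0,max(0,720-b.shape[1]),0)[:,:720]; cv2.imwrite('pics/z.png',np.vstack([a,b]))
E
```

```text
big [0.4419 0.3551] [128.6 109.2] -84.4 [395  85] [484 169]
flat [0.4354 0.182 ] [47.2 21.3] -23.7 [291  98] [318 137]
small [ 0.4378 -0.1751] [72.5 72.4] -0.1 [285  90] [344 149]
pea [ 0.4269 -0.0136] [40.2 19.1] -85.3 [430 108] [459 123]
grip [ 0.4766 -0.3042] [21.5 12.3] -70.4 [203 146] [219 160]
box [ 0.6234 -0.0155] [178.3 139. ] -88.7 [294 138] [353 183]
dish [0.6042 0.236 ] [120.3 119.3] -61.1 [221 145] [258 187]
tray [ 0.614  -0.2736] [200.1 108.9] -88.7 [376 149] [442 184]
wrist depth 0.995546875 0.36811504
```

View pics/z.png

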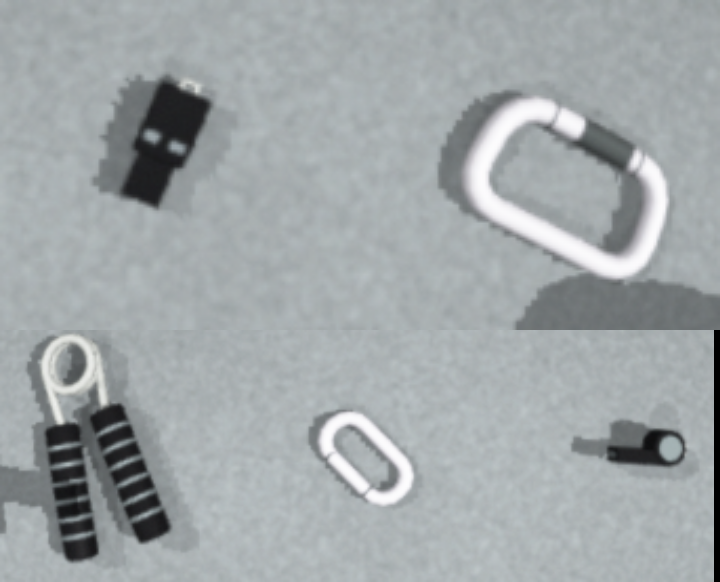

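The crops show the flat whistle with its mouthpiece toward the lower left, the big carabiner with its gate toward the upper right, the gripper with its coil up, the small carabiner, and the pea whistle with its chamber on the right. I'll segment with tighter colour limits and cross-check with depth.

```bash
cat >> h.py <<'E'
def xyz(c,fish=True):
    v,u=np.mgrid[0:400,0:640]; d,o=ray(c,np.c_[u.ravel(),v.ravel()],fish)
    dz=d@c['T'][:3,2]; return (o+d*(c['range_z'].ravel()/dz)[:,None]).reshape(400,640,3)
E
python3 - <<'E'
from h import *
w1,w2,t=[dict(np.load(f'pics/{n}.npz')) for n in('w1','w2','top0')]
for k,c,roi,f,z in [('big',w1,(395,85,485,170),lambda g:g>215,.006),('flat',w1,(275,85,330,145),lambda g:g<55,.008),
  ('small',w2,(285,90,345,150),lambda g:g>215,.004),('pea',w2,(405,95,475,135),lambda g:g<55,.012),('grip',w2,(150,55,235,175),lambda g:(g<55)|(g>200),.011)]:
    g=gray(c); P=xyz(c); z0=np.median(P[roi[1]:roi[3],roi[0]:roi[2],2])
    m=f(g).astype(np.uint8); m=cv2.morphologyEx(m,cv2.MORPH_CLOSE,np.ones((3,3)))
    for nm,mm in (('col',m),('dep',(P[...,2]>z0+.004).astype(np.uint8))):
        p,ce,s,an,px=blob(c,roi,mm,z); print(k,nm,ce.round(4),np.round(s,1),round(an,1),px.min(0),px.max(0),'z0',z0.round(4))
P1,P2=xyz(w1),xyz(w2)
for nm,P in(('w1',P1),('w2',P2)):
    X=P.reshape(-1,3)
    for k,(x0,x1,y0,y1,z0,z1) in dict(dish=(.5,.72,.14,.36,.02,.03),box=(.5,.72,-.13,.1,.034,.046),tray=(.5,.72,-.4,-.13,.013,.022)).items():
        s=X[(X[:,0]>x0)&(X[:,0]<x1)&(X[:,1]>y0)&(X[:,1]<y1)&(X[:,2]>z0)&(X[:,2]<z1)]
        if len(s)>30: print(nm,k,len(s),np.percentile(s,[1,99],axis=0)[:,:2].round(3).tolist(),cv2.minAreaRect((s[:,:2]*1000).astype(np.float32)))
Pt=xyz(t,False).reshape(-1,3)
for k,(x0,x1,y0,y1,z0) in dict(dish=(.5,.72,.14,.36,.018),box=(.5,.72,-.13,.1,.03),tray=(.5,.72,-.4,-.13,.011)).items():
    s=Pt[(Pt[:,0]>x0)&(Pt[:,0]<x1)&(Pt[:,1]>y0)&(Pt[:,1]<y1)&(Pt[:,2]>z0)&(Pt[:,2]<z0+.02)]; print('top',k,len(s),cv2.minAreaRect((s[:,:2]*1000).astype(np.float32)))
E
```

```text
big col [0.448  0.3554] [93.4 55.9] 67.2 [407 103] [472 161] z0 0.0007
big dep [0.4476 0.354 ] [96.3 59.4] 66.6 [404 102] [473 163] z0 0.0007
flat col [0.4354 0.182 ] [47.2 21.3] -23.7 [291  98] [318 137] z0 0.0008
flat dep [0.4338 0.1827] [53.2 22.9] -24.5 [290  96] [319 138] z0 0.0008
small col [ 0.4391 -0.175 ] [60.2 32.6] 44.5 [292  99] [336 142] z0 0.0008
small dep [ 0.4391 -0.1762] [61.9 34.4] 44.8 [291  99] [336 143] z0 0.0008
pea col [ 0.4265 -0.0112] [44.8 19.1] -86.1 [430 108] [462 123] z0 0.0007
pea dep [ 0.4264 -0.009 ] [51.9 21.7] -86.1 [429 107] [466 124] z0 0.0007
grip col [ 0.3888 -0.3514] [65.9 42.6] 1.8 [160  62] [190 114] z0 0.001
grip dep [ 0.4226 -0.3421] [138.2  75.1] 12.3 [159  62] [221 170] z0 0.001
w1 dish 826 [[0.533, 0.177], [0.682, 0.314]] ((603.1173095703125, 239.3715362548828), (124.70664978027344, 149.58221435546875), 66.38855743408203)
w1 box 818 [[0.55, -0.106], [0.686, 0.079]] ((622.3679809570312, -13.960403442382812), (138.9510955810547, 182.9169158935547), 2.234459400177002)
w1 tray 571 [[0.551, -0.373], [0.663, -0.159]] ((608.363525390625, -264.60
[... 156 characters left out ...]
), (149.19244384765625, 75.00146484375), 69.31810760498047)
w2 box 1442 [[0.551, -0.107], [0.693, 0.073]] ((622.0557861328125, -14.56964111328125), (139.49215698242188, 183.46755981445312), 2.21150803565979)
w2 tray 1074 [[0.551, -0.373], [0.637, -0.159]] ((597.975830078125, -266.1174011230469), (88.42478942871094, 215.17755126953125), 2.0960352420806885)
top dish 294 ((609.2818603515625, 249.00558471679688), (148.3507080078125, 147.70773315429688), 2.949716806411743)
top box 499 ((623.201416015625, -15.394912719726562), (139.8623046875, 181.67413330078125), 2.5100958347320557)
top tray 488 ((618.6465454101562, -265.6065673828125), (127.67935180664062, 215.3479766845703), 2.5593440532684326)
```

Colour and depth agree, and the sizes match the given ones (big 96x59, small 62x34, gripper 138x75, box 139x183, dish about 149). All containers are yawed about +2.3°. I start with the pea whistle.

```bash
cat >> h.py <<'E'
YAW=np.radians(2.3); DISH=np.array([.609,.249]); BOX=np.array([.6225,-.0146]); TRAY=np.array([.6155,-.2655])
RY=np.array([[np.cos(YAW),-np.sin(YAW)],[np.sin(YAW),np.cos(YAW)]]); HI=.30; TIP=.178
def best(xy,z,yaw):
    q0=np.array(bot.read_state()['q']); o=[]
    for k in(-1,0,1):
        y=yaw+k*np.pi; q=solver.inverse_kinematics([*xy,z],rot(y))
        if q is not None: o.append((np.abs(np.array(q)-q0).max(),y))
    return min(o)[1]
def pick(xy,item_ang,tip,opening):
    """xy grasp point, item_ang rad; jaws across item y. returns jaw yaw used"""
    bot.command_gripper(opening); y=best(xy,HI,item_ang+np.pi/2); bot.goto([*xy,HI],rot(y))
    hit=bot.movel([*xy,TIP+tip],max_speed=.12,guard=12)
    bot.command_gripper(0.0); g=bot.read_state()['finger_gap']; bot.movel([*xy,HI],max_speed=.15)
    s=bot.read_state(); print('pick hit',hit,'gap',round(g,4),round(s['finger_gap'],4),'t',s['time']); return y
def place(xyfun,item_ang,ypick,jaw,tip,release):
    """xyfun(final item angle)->grasp xy; jaw: wanted jaw yaw mod pi"""
    y=best(xyfun(0),HI,jaw); a=item_ang+y-ypick; xy=xyfun(a); bot.goto([*xy,HI],rot(y))
    print('held',round(bot.read_state()['finger_gap'],4)); hit=bot.movel([*xy,TIP+tip],max_speed=.1,guard=8); s=bot.read_state()
    bot.command_gripper(release); bot.dwell(.2); bot.movel([*xy,HI],max_speed=.15)
    print('place hit',hit,'tipz',round(s['ee_pos'][2]-TIP,4),'final ang',np.degrees(a).round(1),xy,'t',bot.read_state()['time'])
def dirv(a): return np.array([np.cos(a),np.sin(a)])
E
python3 - <<'E'
from h import *
a=np.radians(-86.); p=np.array([.4265,-.0097])-.0115*dirv(a)
y=pick(p,a,.003,.05)
# half of the dish at -y; extents centred 30 mm off centre, clear of the flat whistle
place(lambda f:DISH+RY@[0,-.030]-.0115*dirv(f),a,y,YAW,.003+.005+.001,.036)
bot.goto([.5,.2,.40],rot(best([.5,.2],.4,np.pi/2))); shot('wrist','w3')
E
```

```text
pick hit False gap 0.0212 0.0213 t 8.0083
held 0.0212
place hit False tipz 0.0096 final ang -447.7 [0.60974244 0.2305149 ] t 12.05
```

View pics/w3.png

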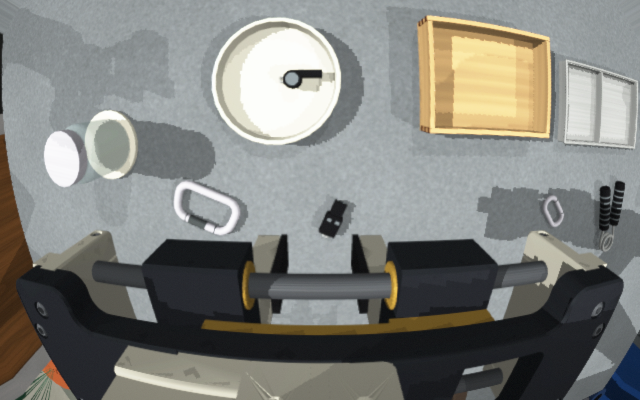

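The pea whistle lies flat in the dish at (292,78), mouthpiece to -y, and nothing else has moved. This view shows the dish and box whole, so I re-measure them, then do the flat whistle and small carabiner.

```bash
python3 - <<'E'
from h import *
c=dict(np.load('pics/w3.npz')); X=xyz(c).reshape(-1,3)
for k,(x0,x1,y0,y1,z0,z1) in dict(dish=(.5,.72,.14,.36,.02,.032),box=(.5,.72,-.13,.1,.034,.046),tray=(.5,.72,-.4,-.13,.013,.024)).items():
    s=X[(X[:,0]>x0)&(X[:,0]<x1)&(X[:,1]>y0)&(X[:,1]<y1)&(X[:,2]>z0)&(X[:,2]<z1)]; print(k,len(s),cv2.minAreaRect((s[:,:2]*1000).astype(np.float32)))
a=np.radians(-24.1); p=np.array([.4346,.1824])-.006*dirv(a)
y=pick(p,a,.003,.05)
place(lambda f:DISH+RY@[0,.030]-.006*dirv(f),a,y,YAW,.003+.005+.001,.036)
a=np.radians(44.7); p=np.array([.4391,-.1757])
y=pick(p,a,.0015,.062)
place(lambda f:TRAY+RY@[0,.0585],a,y,YAW,.0015+.003+.001,.048)
bot.goto([.5,-.1,.40],rot(best([.5,-.1],.4,np.pi/2))); shot('wrist','w4')
E
```

```text
dish 2521 ((607.8248291015625, 250.57984924316406), (148.54022216796875, 148.13063049316406), 86.38530731201172)
box 2555 ((623.208740234375, -14.0325927734375), (139.08932495117188, 183.57225036621094), 2.4828310012817383)
tray 1264 ((618.4425048828125, -264.6273498535156), (126.47752380371094, 216.60789489746094), 2.5077028274536133)
pick hit False gap 0.0217 0.0216 t 17.1333
held 0.0217
place hit True tipz 0.0083 final ang -87.7 [0.60755526 0.284971  ] t 20.8667
pick hit True gap 0.033 0.0327 t 25.9083
held 0.0324
place hit False tipz 0.0062 final ang 92.3 [ 0.61315229 -0.20704713] t 29.7417
```

View pics/w4.png

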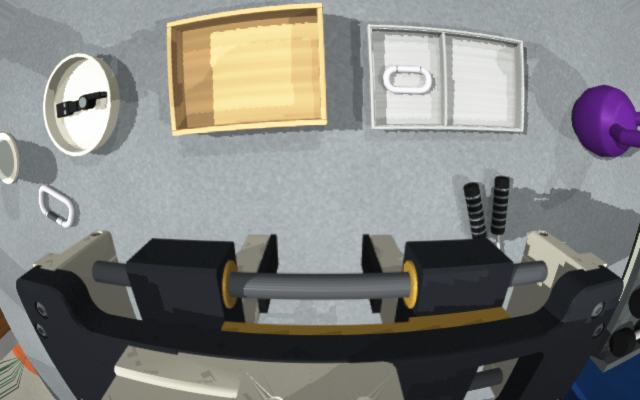

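The small carabiner lies flat in the narrow bay at (408,80), and both whistles are in the dish; I'll check those from close by later. Next the gripper and the big carabiner, with a small update to the tray centre.

```bash
sed -i 's/TRAY=np.array(\[.6155,-.2655\])/TRAY=np.array([.617,-.265])/' h.py; python3 - <<'E'
from h import *
a=np.radians(192.3); p=np.array([.4226,-.3421])-.0125*dirv(a)
y=pick(p,a,.004,.086)
if bot.read_state()['finger_gap']>.04:
    place(lambda f:BOX-.0125*dirv(f),a,y,YAW,.004+.006+.001,.074)
a=np.radians(66.9); p=np.array([.4478,.3546])
y=pick(p,a,.003,.082)
if bot.read_state()['finger_gap']>.04:
    place(lambda f:TRAY+RY@[0,-.0455],a,y,YAW,.003+.003+.001,.066)
bot.goto([.5,-.1,.40],rot(best([.5,-.1],.4,np.pi/2))); shot('wrist','w5')
bot.goto([.52,.2,.36],rot(best([.5,.2],.4,np.pi/2))); c=shot('wrist','w6'); print(bot.read_state()['time'])
cv2.imwrite('pics/w56.png',np.vstack([cv2.imread('pics/w5.png')[:260],cv2.imread('pics/w6.png')[:260]]))
E
```

```text
pick hit False gap 0.0599 0.0598 t 35.4833
held 0.0603
place hit True tipz 0.0103 final ang -87.7 [ 0.62199835 -0.00211007] t 39.65
pick hit False gap 0.057 0.0571 t 44.1833
held 0.057
place hit True tipz 0.0064 final ang -87.7 [ 0.618826   -0.31046334] t 49.35
51.6833
```

View pics/w56.png

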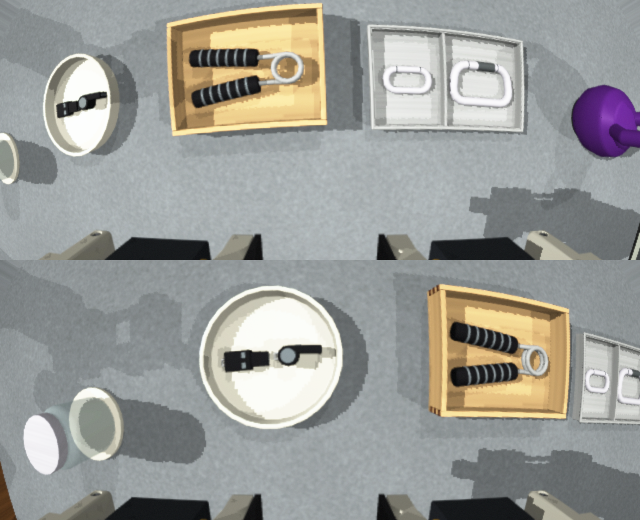

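Everything is in its own place. In w5 the gripper is in the box at (245,72), the small carabiner at (408,80) and the big one at (480,85). In w6 the whistles are in the dish, separate from each other, and the jar stands. Next a numeric check of top heights and positions, and of the jar and kettlebell in the top view.

```bash
python3 - <<'E'
from h import *
c5,c6=[dict(np.load(f'pics/{n}.npz')) for n in('w5','w6')]
def rep(k,c,roi,m,zr,o,exp):
    P=xyz(c); p,ce,s,an,px=blob(c,roi,m.astype(np.uint8),zr); mm=np.zeros((400,640),np.uint8); cv2.drawContours(mm,[px[:,None]],-1,1,-1)
    mm=(mm>0)&(m>0); v=P[mm]; A=np.c_[v[:,:2]-ce,np.ones(len(v))]; f=np.linalg.lstsq(A,v[:,2],rcond=None)[0]
    print(k,'rel',((ce-o)@RY*1000).round(1),np.round(s,1),'z pct5/50/95',(np.percentile(v[:,2],[5,50,95])*1000).round(1),'expect top',exp,'tilt',f[:2].round(3))
g5,g6=gray(c5),gray(c6)
rep('flat',c6,(215,80,272,118),g6<70,.015,DISH,18); rep('pea',c6,(274,78,328,112),g6<70,.02,DISH,25)
P5=xyz(c5); h=P5[...,2]
rep('small',c5,(377,58,437,102),h>.0065,.007,TRAY,11); rep('big',c5,(449,52,515,114),h>.0075,.0085,TRAY,14)
rep('grip',c5,(185,42,312,112),h>.014,.017,BOX,28)
b=dict(np.load('pics/top0.npz')); t=shot('top','top1')
d=cv2.absdiff(b['pixels'],t['pixels']).max(2)
for k,(u0,v0,u1,v1) in dict(jar=(125,160,172,203),kb=(472,148,530,195)).items(): print(k,'changed px frac',(d[v0:v1,u0:u1]>40).mean().round(3))
E
```

```text
flat rel [-1.9 27.5] [47.9 20.6] z pct5/50/95 [16.  18.  19.6] expect top 18 tilt [-0.378 -0.48 ]
pea rel [ -0.2 -29.7] [44.4 19.1] z pct5/50/95 [23.4 24.8 26.6] expect top 25 tilt [-2.065 -0.74 ]
small rel [-1.7 58.7] [62.4 33.8] z pct5/50/95 [ 8.5 10.9 12.4] expect top 11 tilt [-0.222  0.276]
big rel [ -1.2 -44.8] [96.5 59.3] z pct5/50/95 [ 9.9 13.7 15.6] expect top 14 tilt [-0.142  0.415]
grip rel [-4.6  3. ] [139.6  72.2] z pct5/50/95 [18.2 25.6 28.8] expect top 28 tilt [-0.1   -0.045]
jar changed px frac 0.714
kb changed px frac 0.0
```

Positions and top heights fit. The tilt fit was spoiled by stray pixels, and the jar patch changed (arm shadow or occlusion?), so I check both.

```bash
python3 - <<'E'
from h import *
c5,c6=[dict(np.load(f'pics/{n}.npz')) for n in('w5','w6')]
P6,P5=xyz(c6),xyz(c5)
for k,P,(u0,v0,u1,v1),m,top in [('flat',P6,(215,80,272,118),gray(c6)<70,.018),('pea',P6,(274,78,328,112),gray(c6)<70,.025),('small',P5,(377,58,437,102),gray(c5)>0,.011),('big',P5,(449,52,515,114),gray(c5)>0,.014),('grip',P5,(185,42,312,112),gray(c5)>0,.028)]:
    v=P[v0:v1,u0:u1][m[v0:v1,u0:u1]]; v=v[np.abs(v[:,2]-top)<.0025]; f=np.linalg.lstsq(np.c_[v[:,:2]-v[:,:2].mean(0),np.ones(len(v))],v[:,2],rcond=None)[0]; print(k,len(v),f.round(4))
def jar(c,n):
    X=xyz(c,n).reshape(-1,3); s=X[(abs(X[:,0]-.544)<.12)&(abs(X[:,1]-.5)<.09)&(X[:,2]>.105)&(X[:,2]<.125)]; return len(s), s.mean(0).round(4) if len(s) else 0
b,t=[dict(np.load(f'pics/{n}.npz')) for n in('top0','top1')]
print(jar(b,False),jar(t,False),[jar(dict(np.load(f'pics/{n}.npz')),True) for n in('w1','w3','w6')])
i=[cv2.resize(cv2.imread(f'pics/{n}.png')[130:215,110:280],None,fx=3,fy=3) for n in('top0','top1')]; cv2.imwrite('pics/j.png',np.vstack(i))
E
```

```text
flat 671 [0.0032 0.045  0.0179]
pea 298 [-0.0412  0.0328  0.0248]
small 675 [ 0.0031 -0.0043  0.0108]
big 1121 [ 0.0032 -0.0015  0.0139]
grip 1588 [-0.0014  0.0035  0.0275]
(445, array([0.543 , 0.4942, 0.1133])) (15, array([0.5626, 0.5182, 0.113 ])) [(1155, array([0.5333, 0.494 , 0.1128])), (1762, array([0.5433, 0.4908, 0.1128])), (1873, array([0.5438, 0.49  , 0.1127]))]
```

View pics/j.png

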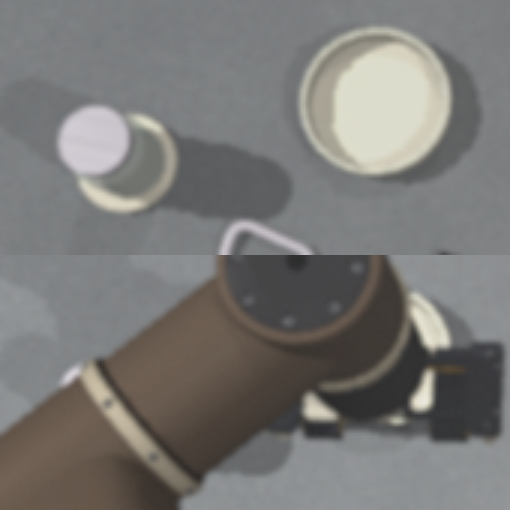

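The arm simply covers the jar in the top view. The wrist views put its lid at the same spot before and after (within 1 mm). All tilts are at or below 0.055 rad. Handing in.

```bash
python3 -c "
from h import *
print(bot.read_state()['time'],bot.read_state()['finger_gap']); print(order.sign_off())"
```

```text
51.7333 0.06611499296303061
the job is handed in; nothing more can be done
None
```

All five pieces are in their own places, and I handed the job in at about 52 s of the 112 s allowed. The sign-off gives no verdict, so this rests on my own last checks:

| Piece | Centre, measured from its place | Top height (expected) | Tilt |
|---|---|---|---|
| Pea whistle | chamber about 18 mm from dish centre | 24.8 mm (25) | about 0.05 rad |
| Flat whistle | about 28 mm from dish centre | 17.9 mm (18) | about 0.045 rad |
| Small carabiner | within 2 mm of narrow bay centre | 10.8 mm (11) | below 0.01 rad |
| Large carabiner | within 2 mm of wide bay centre | 13.9 mm (14) | below 0.01 rad |
| Hand gripper | outline within 6 mm of box centre; its point about 10–15 mm off | 27.5 mm (28) | below 0.01 rad |

- **Kettlebell:** it shows no change in the top view.
- **Jar:** the arm hid it in the last top view, so that comparison failed. Wrist views from after the first piece and after the last put its lid within 1 mm of the same spot, and the opening top view agrees to about 4 mm.
- **Tilt check:** the first tilt fit gave nonsense because of stray edge pixels. The tilts above come from a second fit using only points within 2.5 mm of the expected top height, which limits how much tilt it could show.
- **Light contacts:** the force guard (8–12 N) stopped the arm early in four descents. Three were on setting down the flat whistle, hand gripper and large carabiner, and one was on picking up the small carabiner. All four pieces were at the right height afterwards.

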